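# Close the gluing clamp on a model hull and latch it

### The arm

A 6-joint arm with a two-finger parallel gripper is mounted at the origin on a cart in front of the work surface, level with it; the furniture and walls round the work are solid. World frame = base frame: x ahead of the robot, y to its left, z up, the work surface at z = 0. Lengths are in m, angles in degrees, forces in N, time in s.
With the tool pointing down it reaches from about 0.25 to 0.725 m from the base axis. Payload 4 kg.
Tool frame: the origin (TCP) lies on the front face of the gripper's body, between the roots of the fingers; the fingertips stand ahead of it and the grasp point (between the pads) lies 54 mm ahead of it (manip.finger_overhang is the z of the fingertips in the tool frame, in m); z points along the fingers, y is the direction in which the jaws open and shut (so a half turn about z gives the same grasp; the last joint's range is limited). The gripper opens to 85 mm and grips with 20 to 120 N. Pads are 22 mm wide; open, the fingers measure 114 mm over their backs; the gripper's body (76 mm by 85 mm) begins 54 mm behind the grasp point. The pads swing forward as they close: fully open they stand 13 mm farther back than shut.
Start: joints at [-67.208, 13.785, 0.286, 76.501, 0, 90], TCP at [0.194, -0.461, 0.304] pointing down, gripper open.
Joint ranges: [-155.79, 155.79], [-60.16, 107.12], [-62.33, 73.08], [-114, 123.19], [-81.49, 82.49], [-180, 180]. Speed limits (degrees/s): [159.86, 159.86, 180, 180, 180, 180].

### API

Orientations are given as a 3x3 rotation matrix whose columns are the frame's x, y, z axes.
In Python, from plant import sensors, viewer, order, manip gives the robot as it stands. The module is installed in compiled form; this text tells all that it offers.
- The arm moves only by the shell command python3 -m inch 'ROWS' [FORCE]. ROWS is text: rows parted by semicolons, each of 5 numbers parted by spaces: the opening in per cent of the stroke, from 0 (shut) to 100 (fully open), then the shift along the tool's x, y, z in mm, then the turn about the tool's z in rad. A call has 1 to 12 rows; each row shifts and turns the pose as measured when the row begins, along the tool's axes as they then stand; what a row does not reach is not made up. A row lasts 1/10 s, in which the tool goes at most 50 mm and 8.59 degrees, less where a joint would pass 70% of its speed; a pose out of reach is approached as far as the arm can. A call is refused whole if a number of a shift passes 50 or a number of a turn 0.15, either way. A call with a gripper value outside its range is refused whole. The fingers move at their own pace and stop on an object; FORCE is the grip in N (left out, the last holds). Time passes only in rows, so rows that do not move let the fingers close. It gives the time, the measured TCP pose, the force and the opening at its end, in the units of the state.
- sensors.get_obs(): the state, without advancing time (a new reading comes with each control period).
- viewer.snapshot(name): name is "side" or "top"; returns a dict with "frame" (480x640x3 uint8, blue, green, red), "mtx" (3x3 intrinsics, pixels), "k1" (the pictures are not rectified: a ray, as slopes to the right and down, at radius r is drawn at 1 + k1 r^2 times it, then the intrinsics apply), "R" (3x3) and "t" (3): a world point X has camera coordinates R X + t. Camera axes: x right, y down, z forward; pixel columns grow to the right and rows downward; lengths in m; the calibration is good to about 2 mm. A picture is of the moment at which its call begins. There is no depth.
- order.close_job(): hands the job in, once; it reports no verdict.
The state is a dict: "clock": time; "qpos": joint angles; "qvel": joint speeds; "joint_efforts": joint torques, N m; "position": TCP position; "tcp_rot": TCP orientation; "ft_force": force on the tool from outside, world axes, zero at the start; "wrist_torque": the same for the moment, N m; "gripper_width": opening from 0.0 (shut) to 1.0 (fully open).
Only numpy, scipy, OpenCV 4.12 (cv2) and the standard library are available. Lean on these libraries where they do the work, as an engineer would, in place of code of your own. Each camera call takes 0.05 s, during which the arm holds its last target.

### The job

The freshly glued model hull is lying in the gluing clamp: slide the orange jaw along its track by its grip, without crushing the hull, until the hull sits square against the sprung pad and has pushed the pad fully home. Then swing the red-knobbed latch on the jaw down until its hook rests on the catch rod, and leave the hull clamped like that without disturbing the glue bottle and the clear parts case beside it.

Things in the scene. Friction and masses are not known exactly. Their poses are not given: they have to be found in the camera images.
- clamp: fixed plywood gluing clamp board, 145 mm in x (-85 to +60), 350 mm in y (-165 to +185), on four 20 mm feet, top face 34 mm above the worktop; origin 18 mm below the top face. The jaw slides along its +y towards an orange fence near the +y end, which is set anywhere within 24 mm along y, not reported. A steel catch rod runs along the -x edge at x = -95 mm, 27 mm above the worktop.
- jaw (a joint): slide of the orange jaw along the clamp's +y, 0 to 0.180 m; its pressing face (40 mm high, 100 wide) stands at clamp y = -90 mm + this value. Stiff track: takes about 6 N to slide and stays where left. Once the pad is home the force rises quickly: about 15 N in all on the grip is plenty, more than 30 N on the hull crushes it.
- jaw_grip (a point): gripping point of the jaw's grip, an upright orange fin 14 mm thick along the clamp's y, 40 mm wide along x; on its mid-plane, 108 mm above the worktop, 14 mm below the fin's top, 30 mm behind the pressing face. The jaw's front plate reaches 75 mm above the worktop, the hull 70 mm. Axes as the clamp's.
- pad (a joint): how far the fence's sprung pad (96 x 36 mm, rubber face) is pushed in along the clamp's +y: 0 = standing out, 0.010 m = fully home against its stop. Spring: 1 N at the start, 3.5 N at the end. Unpressed, its face stands somewhere between clamp y = 103 and 127 mm.
- hull: loose olive-green model tank hull, 110 mm (its x) x 64 mm (its y) x 34 mm high, about 0.15 kg, flat sides; origin at the centre of its underside. It lies on the clamp board between jaw and pad, with gaps and slightly turned; clamped, its x axis is along the clamp's x.
- latch (a joint): latch on the jaw, a steel hook lever with a red knob: 0 = closed, hook resting on the catch rod; 1.5 rad = nearly upright. Axis along the clamp's y; at value a the knob is 53 mm * cos(a) towards the clamp's -x and 53 mm * sin(a) up from point latch_hinge. It stays where it is left (0.05 N m of friction).
- latch_knob (a point): centre of the latch's red knob, a cylinder 16 mm in diameter and 32 mm long, lying along the clamp's y. Closed, it is 78 mm above the worktop.
- latch_hinge (a point): hinge axis of the latch on the jaw, 65 mm on the -x side of the grip point and 30 mm below it. Axes as the clamp's.
- white_glue: bystander: loose white glue bottle with a red tip, 35 x 35 x 84 mm, origin under its centre
- parts_case: bystander: loose flat clear case, 62 x 87 x 26 mm, origin under its centre

How it is judged (in metres and radians):
On the way, in this order (a step that is already met when the one before it is completed fails the run):
1. the jaw has pressed the hull against the pad until the pad is home (at least 8 of 10 mm), the latch still open (value of joint pad above 0.008 m and value of joint latch above 0.6 rad), for 0.2 s.
2. the latch is swung down onto the catch rod (value of joint latch below 0.06 rad), for 0.2 s.
At the end, for the whole second after the job is handed in: The hull lies flat on the board at rest, square to the clamp within 0.05 rad, the pad is still pushed in by at least 7.5 of its 10 mm, and the latch is closed to within 0.06 rad (value of joint pad above 0.0075 m and value of joint latch below 0.06 rad and angle between the x axis of hull and the x axis of clamp, either way round below 0.05 rad and angle between hull's own z axis and vertical below 0.05 rad and z of hull in the frame of clamp below 0.022 m and linear speed of hull below 0.01 m/s); the robot touches nothing.
It fails at once if the hull is crushed: more than 30 N between it and the jaw (contact force between jaw and hull above 30 N).
It fails at once if the glue bottle or the clear case is displaced by more than 30 mm (distance of any of white_glue, parts_case from where it was at the start of the episode above 0.03 m).
It also fails if it takes over 72 s, if anything falls off the work surface, if the arm or the gripper's body presses on something with over 40 N, if the wrist force passes 120 N, or if a joint passes its speed limit or range.

## Working session

There is one attempt and no reset: what is moved stays moved. The work goes in short steps, Python scripts to look and compute and a shell command to move; the robot and the scene stay as the last step left them, time stands still between calls to the robot, and variables do not carry over. Pictures are saved under pics/ and viewed, and the job is handed in when it is done.

```bash
mkdir -p pics
python3 - <<'E'
from plant import sensors, viewer, order, manip
import cv2
o=sensors.get_obs()
for k,v in o.items(): print(k,v)
print(manip.finger_overhang)
for n in("side","top"):
    s=viewer.snapshot(n); cv2.imwrite(f"pics/{n}0.png",s["frame"]); print(n,s["mtx"],s["k1"],s["R"],s["t"])
E
```

```text
clock 0.0
qpos [-6.72086884e+01  1.38308359e+01  2.14130272e-01  7.65009016e+01
 -2.00633873e-03  8.99999323e+01]
qvel [ 0.0209356   0.06399639 -0.08716746  0.0683034   0.08148849  0.07465287]
joint_efforts [ 1.61585020e-03 -3.72320151e+01  2.52407974e+01  1.69173680e-02
 -4.18131833e-05  4.90799167e-06]
position [ 0.19349689 -0.46052724  0.30302744]
tcp_rot [[ 9.21921418e-01  3.87376063e-01 -8.27423045e-04]
 [ 3.87376945e-01 -9.21919504e-01  1.87880149e-03]
 [-3.50147184e-05 -2.05263195e-03 -9.99997893e-01]]
ft_force [ 0.51379857  0.24045169 -0.15409141]
wrist_torque [-0.01145266  0.00247878  0.00937369]
gripper_width 0.9996427683228526
0.0726
side [[551.98019044   0.         319.05563099]
 [  0.         551.98019044 237.57120021]
 [  0.           0.           1.        ]] -0.10311308157235548 [[ 0.65702646 -0.75372689 -0.01455997]
 [-0.36936825 -0.30502296 -0.87779729]
 [ 0.6571783   0.58211404 -0.47881094]] [-0.44144176  0.26356108  0.96324034]
top [[557.79191766   0.         313.2920015 ]
 [  0.         557.79191766 233.47581529]
 [  0.           0.           1.        ]] -0.16798200014927006 [[ 0.02388792 -0.99971317  0.00171819]
 [-0.97447336 -0.02366852 -0.22325205]
 [ 0.22322868  0.0036587  -0.97475924]] [-0.11496493  0.53757868  1.02482719]
```

View pics/side0.png

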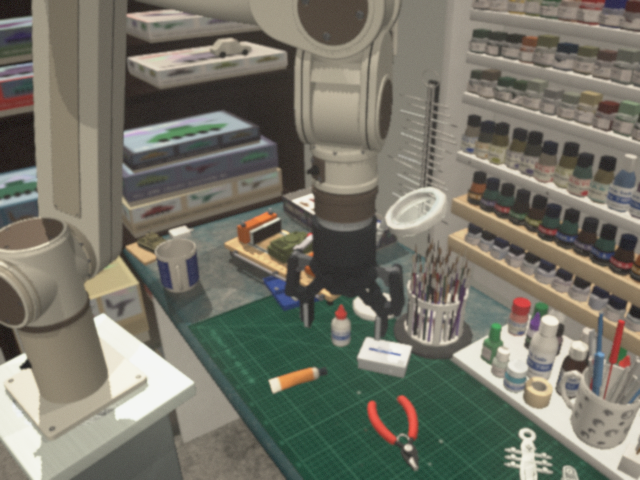

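View pics/top0.png

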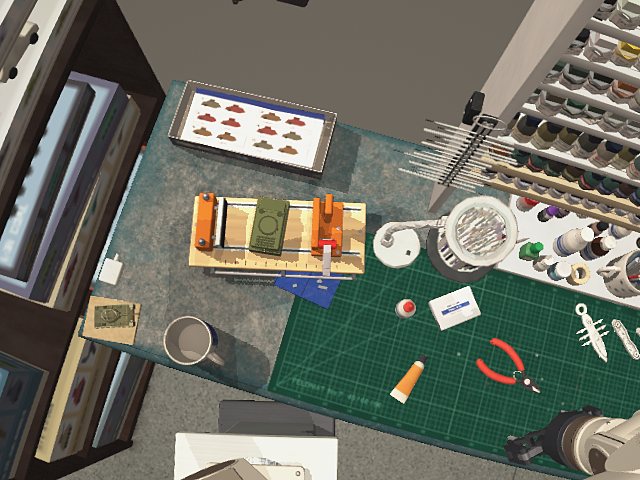

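```bash
cat > h.py <<'E'
import numpy as np,cv2
from plant import sensors, viewer
def cam(n,save=None,crop=None,sc=4):
    s=viewer.snapshot(n)
    if save:
        f=s["frame"]
        if crop: x,y,w,h=crop; f=cv2.resize(f[y:y+h,x:x+w],None,fx=sc,fy=sc,interpolation=cv2.INTER_CUBIC)
        cv2.imwrite(f"pics/{save}.png",f)
    return s
def ray(s,uv):
    K=s["mtx"]; d=np.array([s["k1"],0,0,0,0],float)
    p=cv2.undistortPoints(np.array([[uv]],float),K,d)[0,0]
    v=s["R"].T@np.array([p[0],p[1],1]); c=-s["R"].T@s["t"]
    return c,v
def atz(s,uv,z):
    c,v=ray(s,uv); return c+v*(z-c[2])/v[2]
def proj(s,X):
    r,_=cv2.Rodrigues(np.array(s["R"]))
    return cv2.projectPoints(np.atleast_2d(np.array(X,float)),r,np.array(s["t"],float),s["mtx"],np.array([s["k1"],0,0,0,0],float))[0][:,0]
E
python3 - <<'E'
from h import *
cam("top","top1",(180,170,200,140),4)
cam("side","side1",(220,190,160,120),5)
E
```

```text
(no output)
```

View pics/top1.png

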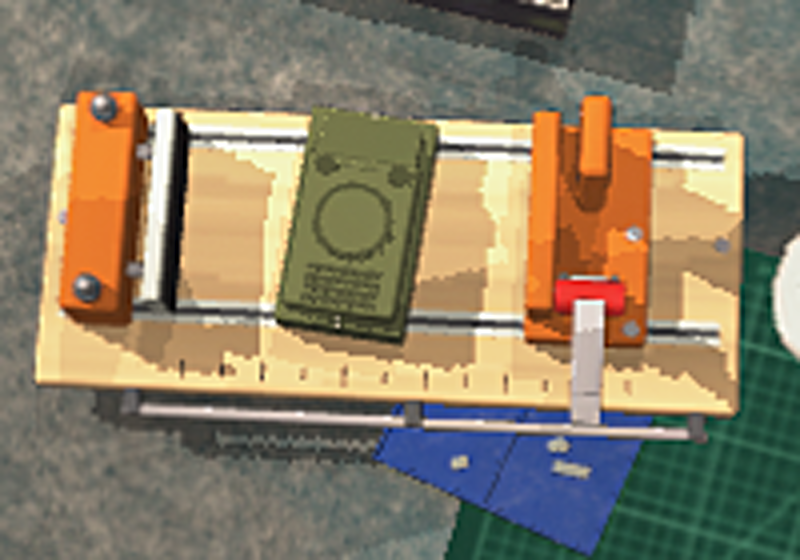

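View pics/side1.png

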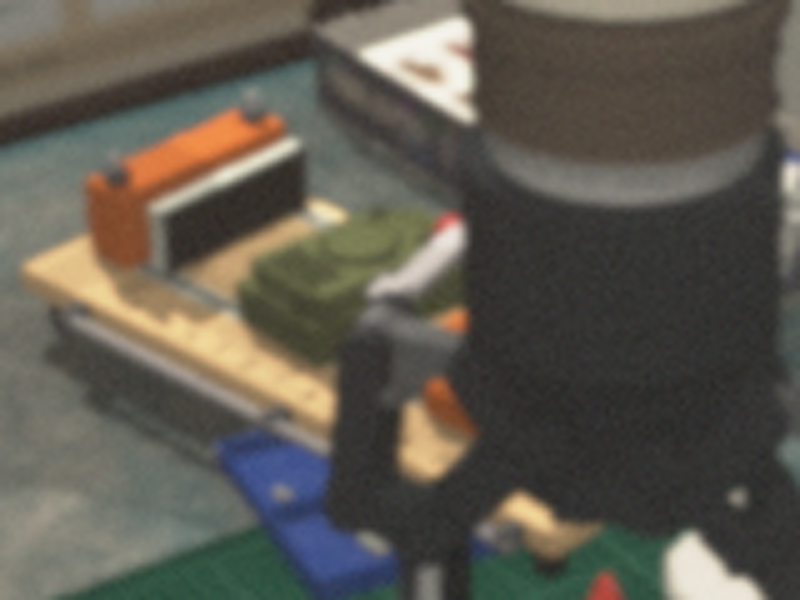

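```bash
cat >> h.py <<'E'
def fit(s):
    px=np.array([(62,103),(745,132),(737,413),(37,383)])/4+[180,170]-.375
    W=np.array([atz(s,p,.034)[:2] for p in px]); C=np.array([(60,185),(60,-165),(-85,-165),(-85,185)])/1e3
    mw,mc=W.mean(0),C.mean(0); H=(C-mc).T@(W-mw); a=np.arctan2(H[0,1]-H[1,0],H[0,0]+H[1,1])
    R=np.array([[np.cos(a),-np.sin(a)],[np.sin(a),np.cos(a)]]); t=mw-R@mc
    return a,R,t,(W-t)@R-C
E
python3 - <<'E'
from h import *
s=cam("top"); a,R,t,e=fit(s); print(a,t,e*1e3, -s["R"].T@s["t"])
# in clamp coords
def c(p,z): q=atz(s,np.array(p)/4+[180,170]-.375,z)[:2]; return ((q-t)@R*1e3).round(1)
for n,p,z in [("fin",(583,97),.122),("fin",(611,97),.122),("fin",(607,178),.122),("fin",(580,175),.122),("fronttop",(533,112),.075),("",(560,112),.075),("",(527,308),.075),("pad top",(180,112),.07),("pad",(160,305),.07),("hull",(318,108),.07),("",(438,125),.07),("",(410,332),.07),("",(278,318),.07),("knob",(590,297),.13),("rod",(590,428),.027)]: print(n,c(p,z))
E
```

```text
-0.019397812883782683 [ 0.55679076 -0.04147663] [[ 0.01434144 -0.79266335]
 [-0.55906114  0.74702592]
 [ 0.57796808  1.46871731]
 [-0.03324838 -1.42307987]] [ 0.29783155 -0.10595779  1.11917284]
fin [ 47.3 -80.6]
fin [ 47.9 -93.6]
fin [  8.7 -93.1]
fin [  9.6 -80.6]
fronttop [ 53. -57.]
 [ 53.6 -70.2]
 [-44.6 -58.4]
pad top [ 47.2 116.6]
pad [-49.9 118.5]
hull [52.  48.6]
 [ 45.8 -10.8]
 [-57.7  -2.9]
 [-53.7  60.9]
knob [-49.5 -87.3]
rod [-93.9 -91.6]
```

Run:
```python
from h import *
s=cam("top"); q=cam("side")
def tri(p1,p2):
    c1,v1=ray(s,p1);c2,v2=ray(q,p2); A=np.stack([v1,-v2],1); k=np.linalg.lstsq(A,c2-c1,rcond=None)[0]; return (c1+v1*k[0]).round(3),(c2+v2*k[1]).round(3)
print("lens",tri((480,230),(416,211)))
print("bottle tip",tri((405,307),(341,311)))
print("case", tri((455,308),(385,355)))
a,R,t,e=fit(s)
print("grip",t+R@[.028,-.087])
for z in(.3,.4): print(atz(s,(440,225),z),atz(s,(515,240),z))
```

```text
lens (array([ 0.505, -0.369,  0.267]), array([ 0.507, -0.371,  0.268]))
bottle tip (array([ 0.4  , -0.279,  0.07 ]), array([ 0.408, -0.286,  0.071]))
case (array([ 0.404, -0.387,  0.021]), array([ 0.407, -0.39 ,  0.022]))
grip [ 0.58309798 -0.12900337]
[ 0.50339061 -0.29587543  0.3       ] [ 0.48266953 -0.41345497  0.3       ]
[ 0.47829712 -0.27269135  0.4       ] [ 0.46010555 -0.37591744  0.4       ]
```

```bash
python3 -m inch '60 0 0 0 0.1' 60
```

```text
clock: 0.45
position: [0.1936, -0.4608, 0.3036]
tcp_rot: [[0.957, 0.291, -0.0], [0.291, -0.957, 0.001], [-0.0, -0.001, -1.0]]
ft_force: [0.7, 0.0, 0.7]
gripper_width: 0.855
```

```bash
python3 -c "
from h import *
print(sensors.get_obs()['qpos'])"
```

```text
[-6.72081912e+01  1.38000450e+01  2.65801035e-01  7.65000090e+01
 -2.98528167e-06  9.58717965e+01]
```

```bash
python3 -m inch '40 0 0 0 -0.15;40 0 0 0 -0.15;40 0 0 0 -0.15;40 0 0 0 -0.15;40 0 0 0 -0.15;40 0 0 0 -0.15;40 0 0 0 -0.15;40 0 0 0 -0.15;40 0 0 0 -0.15;40 0 0 0 -0.15;40 0 0 0 -0.15;40 0 0 0 -0.15' 60;  python3 -m inch '40 0 0 0 -0.15;40 0 0 0 -0.15;40 0 0 0 -0.15;40 0 0 0 -0.15;40 0 0 0 -0.15;40 0 0 0 -0.15;40 0 0 0 -0.15'
```

```text
clock: 1.65
position: [0.1935, -0.4604, 0.3031]
tcp_rot: [[-0.506, 0.862, -0.001], [0.862, 0.506, 0.002], [0.002, 0.0, -1.0]]
ft_force: [-0.3, -0.7, 0.5]
gripper_width: 0.399
clock: 2.35
position: [0.1934, -0.4602, 0.3029]
tcp_rot: [[-1.0, -0.01, -0.001], [-0.01, 1.0, 0.002], [0.001, 0.002, -1.0]]
ft_force: [-0.2, 0.4, -0.4]
gripper_width: 0.4
```

```bash
python3 -m inch '40 -8 45 0 -0.03;40 -8 45 0 0;40 -8 45 0 0;40 -8 45 0 0;40 -8 45 0 0;40 -8 45 0 0;40 -8 45 0 0;40 0 0 0 0'; python3 -m inch '40 -45 0 0 0;40 -45 0 0 0;40 -45 0 0 0;40 -45 0 0 0;40 -45 0 0 0;40 -45 0 0 0;40 -20 0 0 0;40 0 0 0 0'
```

```text
clock: 3.15
position: [0.2382, -0.1341, 0.3015]
tcp_rot: [[-0.999, -0.042, 0.003], [-0.042, 0.999, 0.003], [-0.003, 0.003, -1.0]]
ft_force: [-0.4, -0.9, 0.1]
gripper_width: 0.401
clock: 3.95
position: [0.5396, -0.1215, 0.3023]
tcp_rot: [[-0.999, -0.043, 0.009], [-0.043, 0.999, -0.004], [-0.009, -0.004, -1.0]]
ft_force: [0.1, -0.0, -0.3]
gripper_width: 0.399
```

```bash
python3 -m inch '40 -40 -7 0 0.062;40 -3 0 40 0;40 0 0 30 0;40 0 0 0 0'
python3 - <<'E'
from h import *
cam("side","side2",(200,150,200,150),4); cam("top","top2",(180,130,200,150),4)
E
```

```text
clock: 4.35
position: [0.5833, -0.1306, 0.2307]
tcp_rot: [[-1.0, 0.025, 0.008], [0.025, 1.0, -0.005], [-0.008, -0.004, -1.0]]
ft_force: [-1.2, 1.0, 0.2]
gripper_width: 0.402
```

View pics/side2.png

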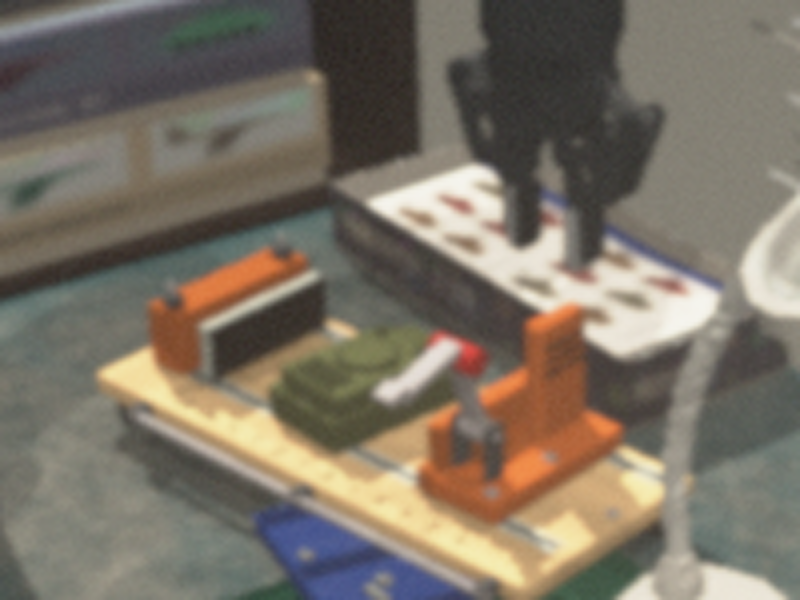

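View pics/top2.png

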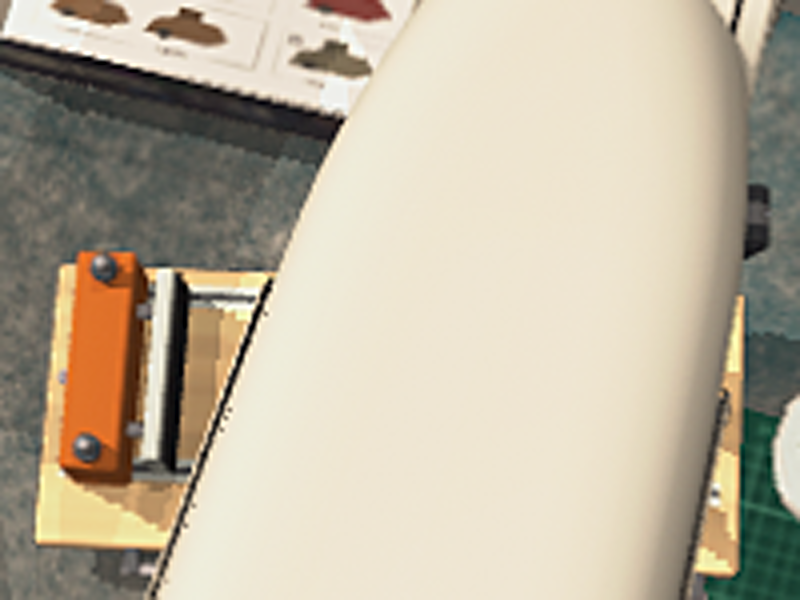

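Run:
```python
from h import *
q=cam("side"); s=cam("top"); 
a,R,t=-.0194,None,np.array([.5568,-.0415])
R=np.array([[np.cos(a),-np.sin(a)],[np.sin(a),np.cos(a)]])
for c in[(48,-80),(48,-94),(8,-94),(8,-80)]:
    w=t+R@(np.array(c)/1e3); print(c,(proj(q,[*w,.122])-[200,150])*4)
```

```text
(48, -80) [[557.69163211 298.22442381]]
(48, -94) [[576.98202011 305.76821888]]
(8, -94) [[529.58710482 331.63310945]]
(8, -80) [[510.20309825 323.7495157 ]]
```

```bash
python3 -m inch '40 0 -1 30 0;40 0 0 20 0;40 0 0 10 0;40 0 0 7 0;40 0 0 0 0'
python3 - <<'E'
from h import *
cam("side","side3",(200,150,200,150),4)
E
```

```text
clock: 5.05
position: [0.5911, -0.1338, 0.1797]
tcp_rot: [[-0.999, 0.025, 0.037], [0.025, 1.0, -0.011], [-0.037, -0.01, -0.999]]
ft_force: [-0.4, -0.2, 0.4]
gripper_width: 0.402
```

View pics/side3.png

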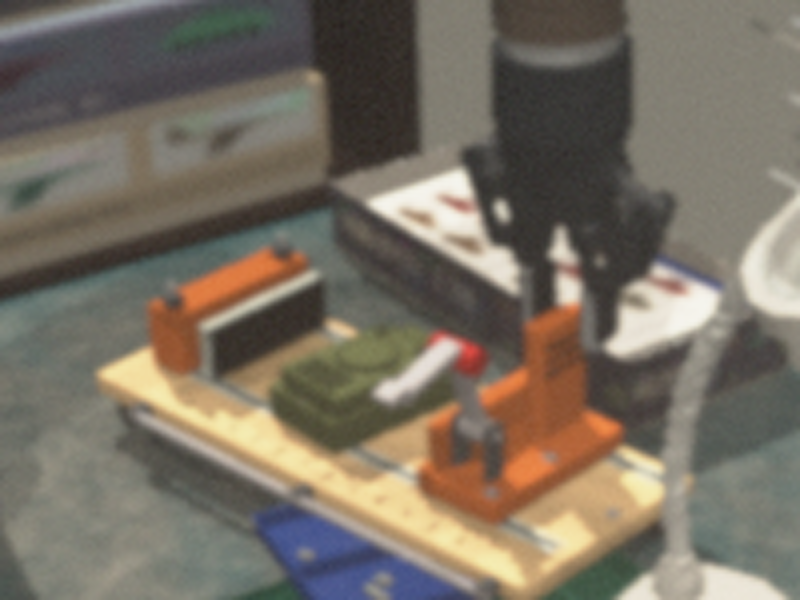

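```bash
python3 -m inch '40 4 0 6 0;40 4 0 6 0;40 2 0 5 0;40 0 0 0 0'; python3 -c "
from h import *
print(sensors.get_obs()['qpos'])"
```

```text
clock: 5.5
position: [0.5825, -0.1341, 0.1644]
tcp_rot: [[-0.999, 0.025, 0.043], [0.025, 1.0, -0.012], [-0.043, -0.011, -0.999]]
ft_force: [-0.0, 0.5, -0.3]
gripper_width: 0.402
[-12.90681616  28.38190339   0.11159112  59.19233843  -0.14375189
 -11.4784399 ]
```

```bash
python3 -m inch '0 0 0 0 0;0 0 0 0 0;0 0 0 0 0;0 0 0 0 0' 50
python3 - <<'E'
from h import *
cam("side","side4",(200,150,200,150),4)
E
```

```text
clock: 5.9
position: [0.5825, -0.1325, 0.1647]
tcp_rot: [[-0.999, 0.024, 0.043], [0.023, 1.0, -0.008], [-0.043, -0.007, -0.999]]
ft_force: [-0.6, 1.2, -1.4]
gripper_width: 0.156
```

View pics/side4.png

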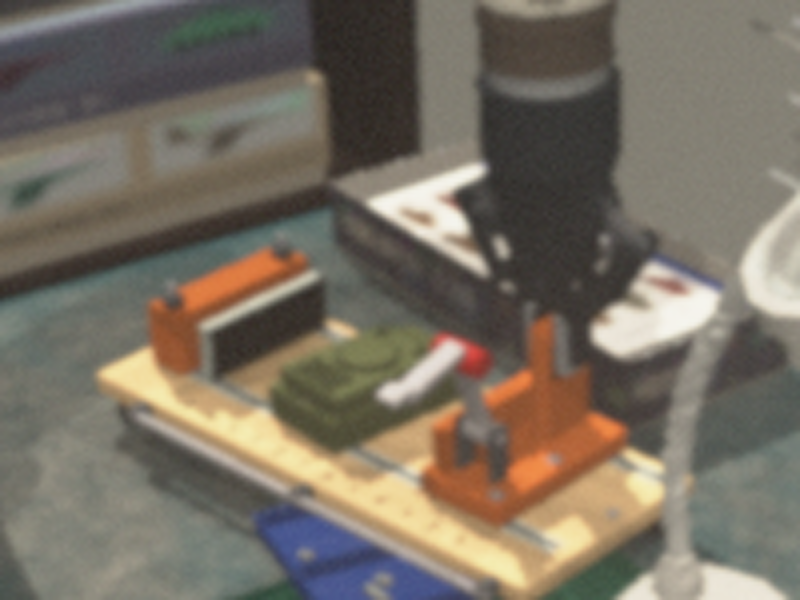

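```bash
python3 -m inch '0 0 8 0 0;0 0 8 0 0;0 0 8 0 0;0 0 8 0 0'
```

```text
clock: 6.35
position: [0.583, -0.1075, 0.1648]
tcp_rot: [[-0.999, 0.031, 0.042], [0.03, 0.999, -0.023], [-0.043, -0.021, -0.999]]
ft_force: [-1.3, -5.8, 1.6]
gripper_width: 0.153
```

```bash
python3 -m inch '0 0 8 0 -0.005;0 0 8 0 0;0 0 8 0 0;0 0 8 0 0;0 0 8 0 0;0 0 0 0 0'
```

```text
clock: 6.95
position: [0.5837, -0.0728, 0.1648]
tcp_rot: [[-0.999, 0.032, 0.043], [0.031, 0.999, -0.031], [-0.044, -0.029, -0.999]]
ft_force: [-0.8, 3.0, -0.3]
gripper_width: 0.155
```

```bash
python3 -m inch '0 0 7 0 -0.005;0 0 7 0 -0.005;0 0 7 0 0;0 0 7 0 0'
python3 - <<'E'
from h import *
cam("side","side5",(200,150,200,150),4)
E
```

```text
clock: 7.35
position: [0.5842, -0.0506, 0.1648]
tcp_rot: [[-0.999, 0.03, 0.043], [0.028, 0.999, -0.04], [-0.044, -0.039, -0.998]]
ft_force: [-1.9, -7.1, 2.0]
gripper_width: 0.153
```

View pics/side5.png

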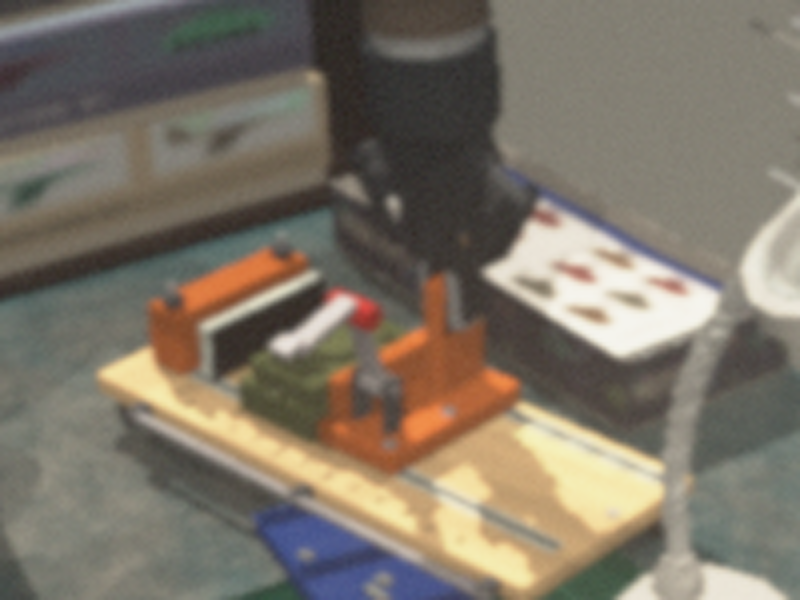

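```bash
python3 -m inch '0 0 6 0 -0.005;0 0 6 0 0;0 0 6 0 0;0 0 6 0 0;0 0 6 0 0'
```

```text
clock: 7.9
position: [0.5847, -0.0262, 0.1648]
tcp_rot: [[-0.999, 0.033, 0.043], [0.031, 0.998, -0.047], [-0.044, -0.046, -0.998]]
ft_force: [-1.1, -7.1, 1.8]
gripper_width: 0.155
```

```bash
python3 -m inch '0 0 4 0 0;0 0 4 0 0'; python3 -m inch '0 0 4 0 0;0 0 4 0 0'
```

```text
clock: 8.1
position: [0.5849, -0.0202, 0.1649]
tcp_rot: [[-0.998, 0.036, 0.042], [0.033, 0.998, -0.049], [-0.044, -0.047, -0.998]]
ft_force: [-1.8, -7.3, 1.2]
gripper_width: 0.155
clock: 8.3
position: [0.585, -0.0149, 0.1648]
tcp_rot: [[-0.998, 0.038, 0.042], [0.036, 0.998, -0.052], [-0.044, -0.05, -0.998]]
ft_force: [-0.9, -9.6, 2.4]
gripper_width: 0.159
```

```bash
python3 -m inch '0 0 3 0 0'; python3 -m inch '0 0 3 0 0'; python3 -m inch '0 0 3 0 0'
```

```text
clock: 8.4
position: [0.585, -0.0134, 0.1648]
tcp_rot: [[-0.998, 0.039, 0.042], [0.037, 0.998, -0.054], [-0.044, -0.052, -0.998]]
ft_force: [-1.6, -10.0, 1.0]
gripper_width: 0.154
clock: 8.5
position: [0.5851, -0.0121, 0.1648]
tcp_rot: [[-0.998, 0.04, 0.042], [0.038, 0.998, -0.056], [-0.044, -0.054, -0.998]]
ft_force: [-1.4, -9.9, 1.7]
gripper_width: 0.161
clock: 8.6
position: [0.5851, -0.0109, 0.1648]
tcp_rot: [[-0.998, 0.041, 0.042], [0.039, 0.998, -0.058], [-0.044, -0.057, -0.997]]
ft_force: [-1.2, -9.8, 2.3]
gripper_width: 0.154
```

```bash
python3 -m inch '0 0 3 0 -0.01'; python3 -m inch '0 0 3 0 0'; python3 -m inch '0 0 3 0 0';  python3 - <<'E'
from h import *
cam("side","side6",(200,190,160,120),5); cam("top","top6")
E
```

```text
clock: 8.7
position: [0.5852, -0.0098, 0.1649]
tcp_rot: [[-0.999, 0.033, 0.041], [0.031, 0.998, -0.061], [-0.043, -0.059, -0.997]]
ft_force: [-2.0, -11.4, 0.8]
gripper_width: 0.16
clock: 8.8
position: [0.5852, -0.0088, 0.1649]
tcp_rot: [[-0.999, 0.035, 0.041], [0.033, 0.997, -0.063], [-0.043, -0.061, -0.997]]
ft_force: [-1.2, -9.6, 1.7]
gripper_width: 0.157
clock: 8.9
position: [0.5852, -0.0078, 0.1649]
tcp_rot: [[-0.998, 0.037, 0.041], [0.035, 0.997, -0.065], [-0.043, -0.063, -0.997]]
ft_force: [-1.7, -9.7, 1.9]
gripper_width: 0.155
```

View pics/side6.png

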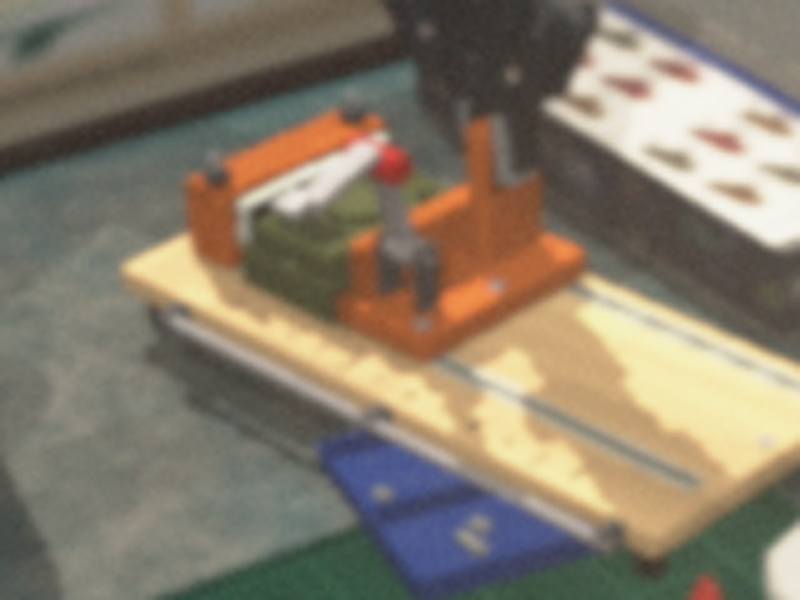

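View pics/top6.png

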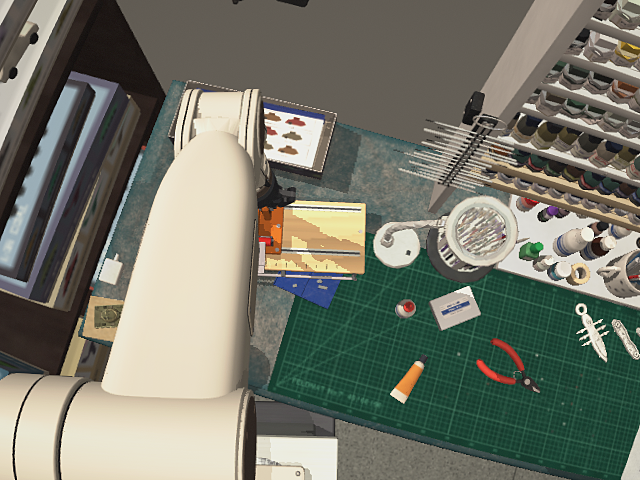

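```bash
python3 -m inch '0 0 4 0 -0.01'; python3 -m inch '0 0 4 0 -0.01'; python3 -m inch '0 0 4 0 0'
```

```text
clock: 9.1
position: [0.5852, -0.0067, 0.1649]
tcp_rot: [[-0.999, 0.03, 0.041], [0.027, 0.997, -0.069], [-0.043, -0.068, -0.997]]
ft_force: [-2.2, -17.3, 2.1]
gripper_width: 0.154
clock: 9.2
position: [0.5853, -0.0064, 0.1649]
tcp_rot: [[-0.999, 0.025, 0.041], [0.022, 0.997, -0.075], [-0.042, -0.074, -0.996]]
ft_force: [-2.0, -17.1, 2.2]
gripper_width: 0.159
clock: 9.3
position: [0.5853, -0.0061, 0.1648]
tcp_rot: [[-0.999, 0.029, 0.04], [0.026, 0.996, -0.08], [-0.042, -0.079, -0.996]]
ft_force: [-0.8, -16.7, 2.2]
gripper_width: 0.158
```

```bash
python3 -m inch '0 0 0 0 0;0 0 0 0 0;0 0 0 0 0'; python3 -m inch '25 0 0 0 0;40 0 0 0 0;40 0 0 0 0;40 0 0 0 0'
python3 - <<'E'
from h import *
cam("side","side7",(200,190,160,120),5)
E
```

```text
clock: 9.6
position: [0.5852, -0.0069, 0.1653]
tcp_rot: [[-0.999, 0.032, 0.04], [0.029, 0.997, -0.076], [-0.043, -0.074, -0.996]]
ft_force: [-1.8, -4.2, 1.0]
gripper_width: 0.159
clock: 10.0
position: [0.5859, -0.0071, 0.165]
tcp_rot: [[-0.999, 0.031, 0.041], [0.028, 0.996, -0.083], [-0.044, -0.081, -0.996]]
ft_force: [0.1, -0.5, 0.4]
gripper_width: 0.403
```

View pics/side7.png

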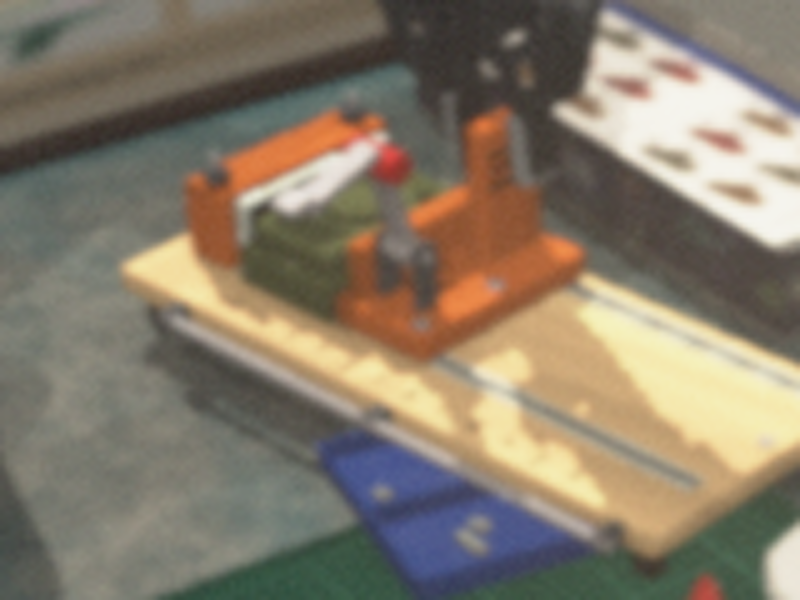

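```bash
python3 -m inch '40 0 0 -10 0;40 0 0 -10 0;40 0 0 -15 0;40 0 0 -20 0;40 0 0 -20 0;40 0 0 -20 0;20 0 0 -10 0;0 0 0 0 0;0 0 0 0 0'
python3 - <<'E'
from h import *
cam("side","side8",(180,130,200,150),4)
E
```

```text
clock: 10.95
position: [0.5817, 0.0024, 0.28]
tcp_rot: [[-0.998, 0.031, 0.047], [0.027, 0.996, -0.084], [-0.05, -0.082, -0.995]]
ft_force: [0.4, -1.1, -0.2]
gripper_width: -0.003
```

View pics/side8.png

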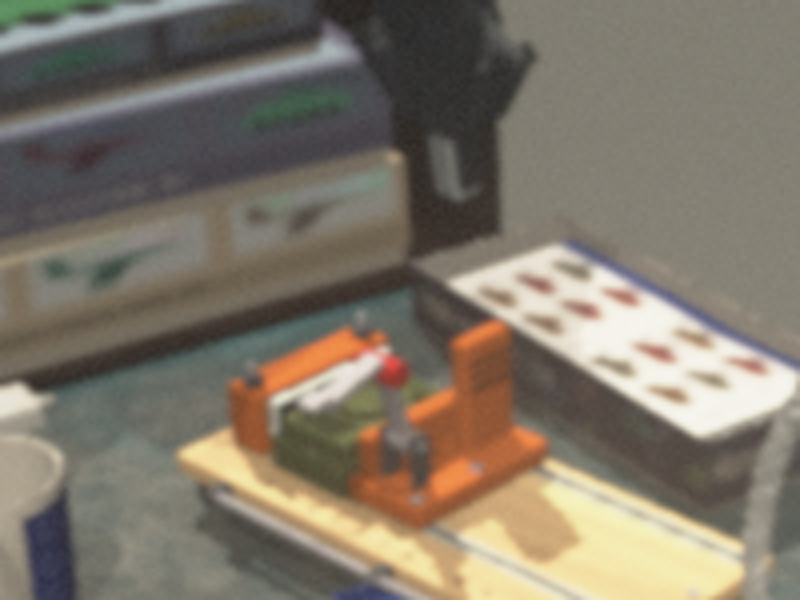

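```bash
python3 -m inch '0 15 -2 0 0;0 15 -2 0 0;0 13 -1 0 0;0 0 0 0 0'; python3 -m inch '0 0 0 12 0;0 0 0 12 0;0 0 0 12 0;0 0 0 12 0;0 0 0 0 0'
```

```text
clock: 11.4
position: [0.5356, -0.0019, 0.2729]
tcp_rot: [[-0.999, 0.031, 0.038], [0.028, 0.996, -0.084], [-0.041, -0.083, -0.996]]
ft_force: [1.0, 0.6, 0.6]
gripper_width: 0.001
clock: 11.9
position: [0.5388, -0.0064, 0.2176]
tcp_rot: [[-0.999, 0.031, 0.035], [0.028, 0.996, -0.084], [-0.037, -0.083, -0.996]]
ft_force: [0.0, -0.5, -1.0]
gripper_width: 0.0
```

Run:
```python
from h import *
q=cam("side","side9",(180,130,200,150),4)
cam("top","top9",(180,170,200,140),4)
o=sensors.get_obs(); tip=o["position"]+.0726*o["tcp_rot"][:,2]; print(tip,(proj(q,tip)-[180,130])*4)
print((proj(q,[[.506,-.009,.13],[.522-.013,-.025,.13],[.509,.007,.13]])-[180,130])*4)
```

```text
[ 0.54228748 -0.01236911  0.14721259] [[417.70766702 319.79160116]]
[[369.25844189 367.9470078 ]
 [393.45407262 374.37721811]
 [353.0389126  357.8685202 ]]
```

View pics/side9.png

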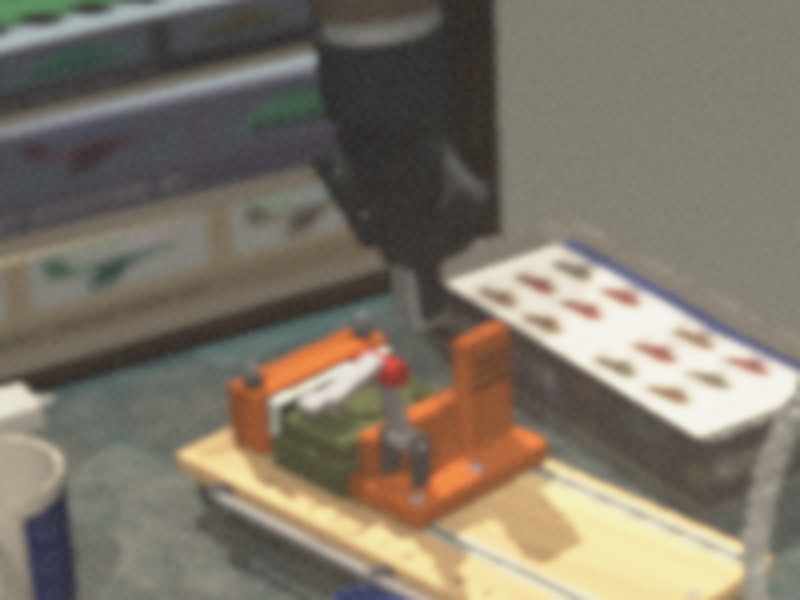

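View pics/top9.png

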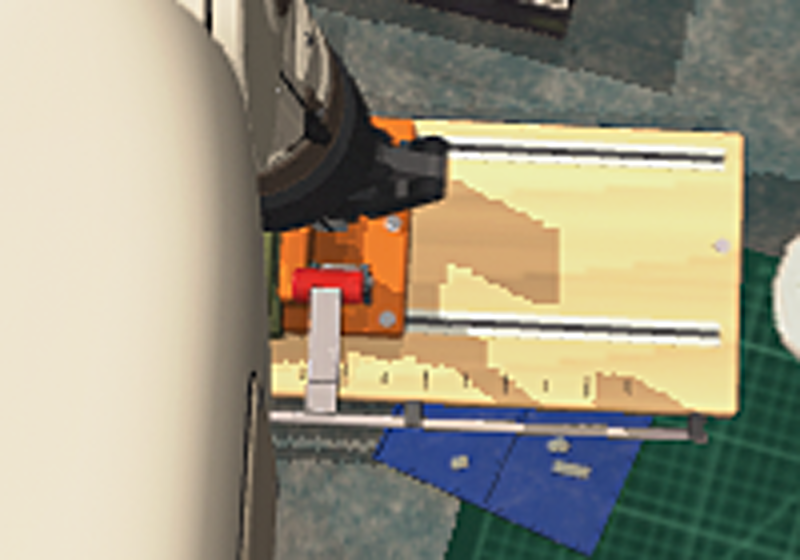

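Run:
```python
from h import *
s=cam("top");q=cam("side")
p1=np.array((330,285))/4+[180,170];p2=np.array((384,364))/4+[180,130]
print(atz(s,p1,.13))
c1,v1=ray(s,p1);c2,v2=ray(q,p2); k=np.linalg.lstsq(np.stack([v1,-v2],1),c2-c1,rcond=None)[0]; print(c1+v1*k[0],c2+v2*k[1])
```

```text
[ 0.5076439  -0.01038982  0.13      ]
[ 0.50738005 -0.01051     0.13124394] [ 0.51213825 -0.01459942  0.1318581 ]
```

```bash
python3 -m inch '0 1 1 10 0;0 1 1 10 0;0 1 0 10 0;0 0 0 6 0;0 0 0 0 0'
```

```text
clock: 12.6
position: [0.5393, -0.007, 0.1829]
tcp_rot: [[-0.999, 0.031, 0.043], [0.027, 0.996, -0.084], [-0.045, -0.083, -0.996]]
ft_force: [0.8, 0.1, -0.2]
gripper_width: -0.001
```

```bash
python3 -m inch '0 8 0 0 0;0 8 0 0 0;0 8 0 0 0;0 8 0 0 0;0 8 0 0 0;0 0 0 0 0'
python3 - <<'E'
from h import *
cam("side","side10",(180,130,200,150),4)
cam("top","top10",(180,170,200,140),4)
E
```

```text
clock: 13.2
position: [0.4976, -0.0059, 0.1824]
tcp_rot: [[-0.998, 0.032, 0.049], [0.027, 0.996, -0.084], [-0.051, -0.083, -0.995]]
ft_force: [-0.0, 0.3, -0.0]
gripper_width: 0.0
```

View pics/side10.png

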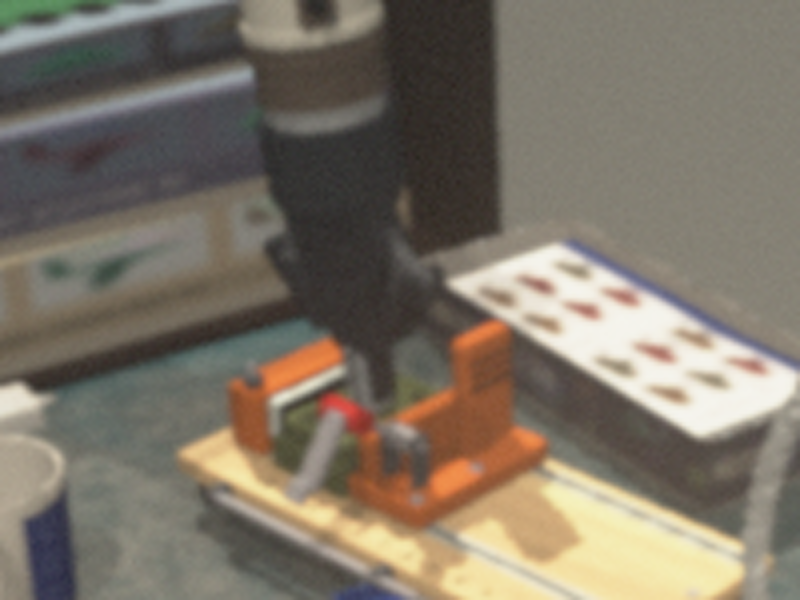

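View pics/top10.png

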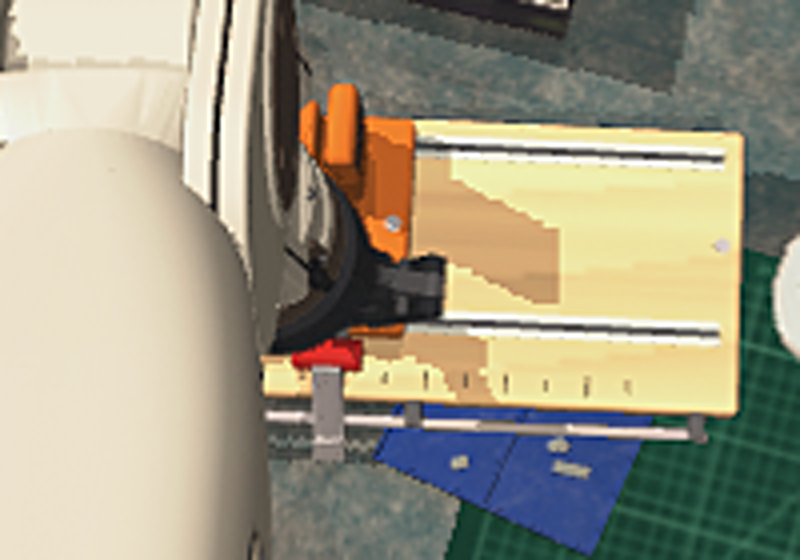

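```bash
python3 -m inch '0 -2 0 -10 0;0 0 0 -8 0;0 8 0 0 0;0 8 0 0 0;0 8 0 0 0;0 8 0 0 0;0 0 0 0 0'; python3 -m inch '0 0 0 6 0;0 0 0 6 0;0 0 0 6 0;0 0 0 6 0;0 0 0 0 0'
```

```text
clock: 14.0
position: [0.4638, -0.0033, 0.2]
tcp_rot: [[-0.998, 0.031, 0.046], [0.027, 0.996, -0.084], [-0.048, -0.083, -0.995]]
ft_force: [0.8, 0.0, -0.8]
gripper_width: 0.004
clock: 14.5
position: [0.4562, -0.0046, 0.1715]
tcp_rot: [[-0.999, 0.029, 0.026], [0.026, 0.996, -0.081], [-0.028, -0.08, -0.996]]
ft_force: [0.3, -0.5, 0.0]
gripper_width: 0.005
```

```bash
python3 -m inch '0 -5 0 2 0;0 -5 0 3 0;0 -2 0 4 0;0 -1 0 4 0'
python3 - <<'E'
from h import *
cam("side","side11",(180,130,200,150),4)
cam("top","top11",(180,170,200,140),4)
E
```

```text
clock: 14.9
position: [0.4547, -0.005, 0.152]
tcp_rot: [[-1.0, 0.024, -0.012], [0.025, 0.997, -0.077], [0.01, -0.078, -0.997]]
ft_force: [-1.5, 1.6, 0.5]
gripper_width: -0.001
```

View pics/side11.png

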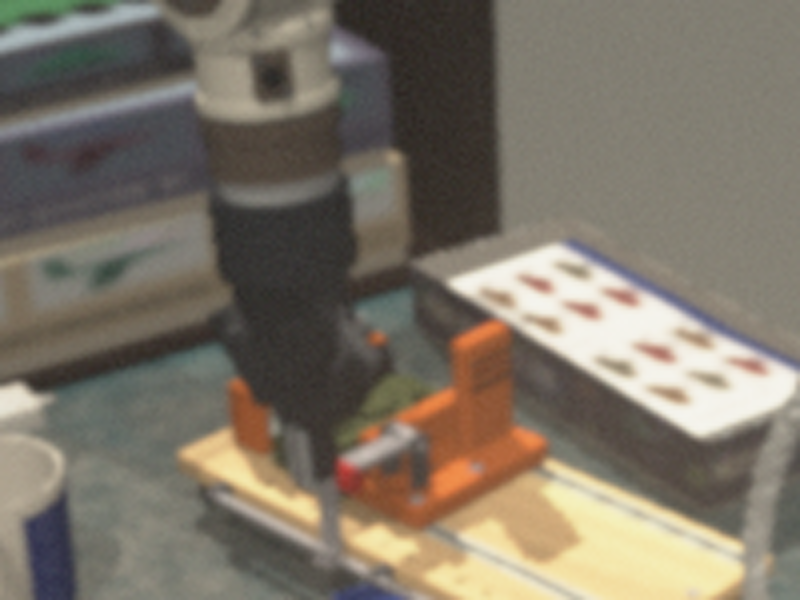

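View pics/top11.png

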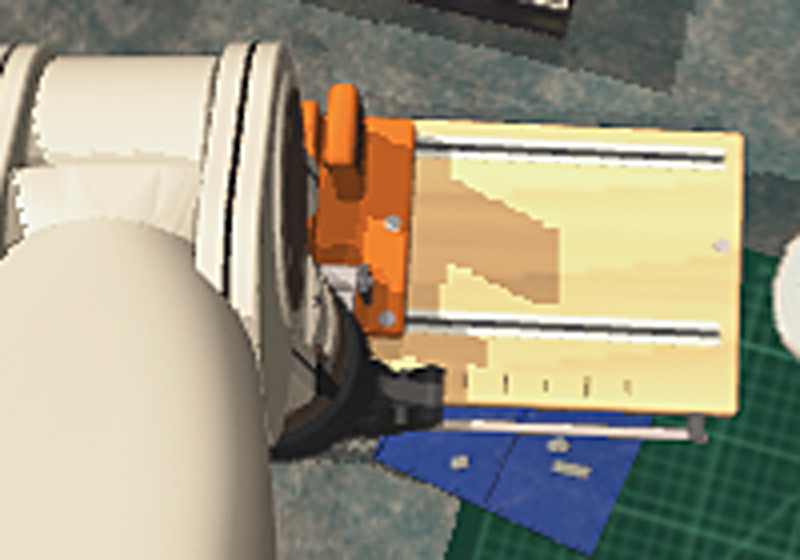

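```bash
python3 -m inch '0 2 0 -8 0;0 0 0 -8 0;0 0 0 -8 0;0 0 0 -5 0;0 -6 0 0 0;0 -6 0 0 0;0 -6 0 0 0;0 0 0 0 0'
python3 - <<'E'
from h import *
cam("side","side12",(180,130,200,150),4)
cam("top","top12",(180,170,200,140),4)
o=sensors.get_obs(); tip=o["position"]+.0726*o["tcp_rot"][:,2]; print(tip)
E
```

```text
clock: 15.8
position: [0.4793, -0.0037, 0.1874]
tcp_rot: [[-1.0, 0.027, 0.005], [0.026, 0.996, -0.08], [-0.007, -0.079, -0.997]]
ft_force: [0.3, -0.2, 0.5]
gripper_width: -0.0
[ 0.47842374 -0.00953799  0.11470399]
```

View pics/side12.png

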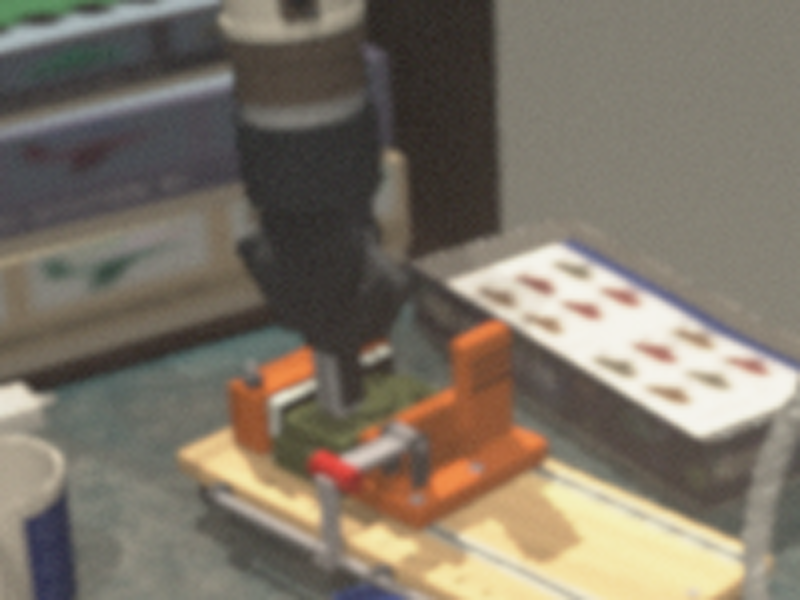

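```bash
python3 - <<'E'
from h import *
q=cam("side"); print((proj(q,[[.469,-.009,.078],[.471,-.009,.082]])-[180,130])*4)
E
python3 -m inch '0 1 0 5 0;0 0 0 5 0;0 0 0 5 0;0 0 0 5 0;0 0 0 0 0'
```

```text
[[327.14022017 474.44067895]
 [329.27531238 466.832723  ]]
clock: 16.45
position: [0.4752, -0.0055, 0.1641]
tcp_rot: [[-1.0, 0.026, -0.001], [0.026, 0.996, -0.08], [-0.002, -0.08, -0.997]]
ft_force: [0.1, 0.4, -0.3]
gripper_width: 0.0
```

```bash
python3 -m inch '0 1 0 3 0;0 1 0 3 0'; python3 -m inch '0 0 0 3 0;0 0 0 3 0'
```

```text
clock: 16.65
position: [0.4735, -0.0059, 0.1581]
tcp_rot: [[-1.0, 0.026, 0.0], [0.026, 0.996, -0.08], [-0.002, -0.08, -0.997]]
ft_force: [0.1, 0.7, 9.5]
gripper_width: 0.003
clock: 16.85
position: [0.4735, -0.006, 0.157]
tcp_rot: [[-1.0, 0.026, 0.003], [0.025, 0.997, -0.079], [-0.005, -0.079, -0.997]]
ft_force: [-10.3, 3.0, 30.7]
gripper_width: -0.001
```

```bash
python3 -m inch '0 0 0 0 0;0 0 0 0 0;0 0 0 -10 0;0 0 0 -15 0;0 0 0 -20 0;0 0 0 -25 0;0 0 0 -30 0;0 0 0 -30 0;0 30 0 0 0;0 40 0 0 0;0 40 0 0 0;0 0 0 0 0'; python3 -m inch '0 0 -45 0 0;0 0 -45 0 0;0 0 -45 0 0;0 0 -45 0 0;0 0 0 0 0'
python3 - <<'E'
from h import *
cam("side","side13",(180,170,160,120),5)
s=cam("top","top13",(180,170,200,140),4)
E
```

```text
clock: 18.05
position: [0.3602, 0.0078, 0.2953]
tcp_rot: [[-1.0, 0.026, 0.006], [0.026, 0.997, -0.079], [-0.008, -0.079, -0.997]]
ft_force: [0.7, -0.3, 0.4]
gripper_width: -0.003
clock: 18.55
position: [0.3591, -0.1761, 0.3127]
tcp_rot: [[-1.0, 0.015, 0.015], [0.014, 0.997, -0.081], [-0.016, -0.081, -0.997]]
ft_force: [-0.6, 1.1, -0.3]
gripper_width: 0.001
```

View pics/side13.png

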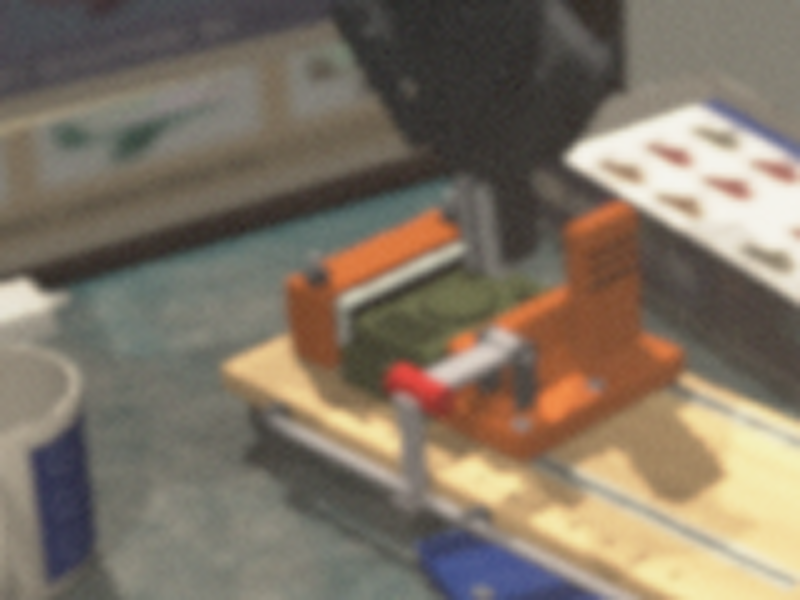

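View pics/top13.png

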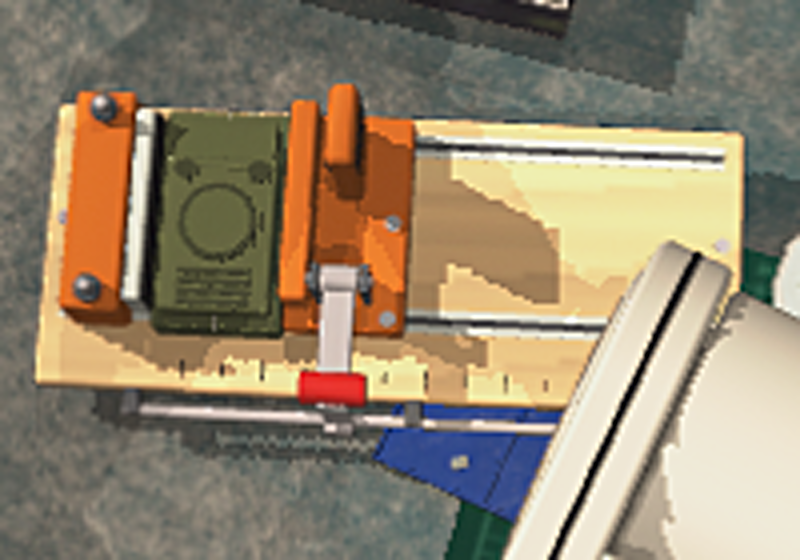

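Run:
```python
from h import *
a=cv2.imread("pics/top0.png"); b=cam("top")["frame"]
f=[cv2.resize(x[190:255,190:240],None,fx=16,fy=8,interpolation=cv2.INTER_CUBIC) for x in(a,b)]
cv2.imwrite("pics/cmp.png",cv2.resize(np.hstack(f),(800,520)))
g0=a.astype(int).sum(2);g1=b.astype(int).sum(2)
s=cam("top")
for r in(205,215,220,225,230,235): print(r,g0[r,208:232],g1[r,208:232])
p=atz(s,(215,220),.07);q=atz(s,(220,220),.07);print((p-q)/5)
```

```text
205 [432 433 436 435 368 203 145 118 212 404 556 747 741 759 634 251  61  52
  27 294 592 603 596 454] [376 379 380 374 259 221 651 710 716 509 186  56  28 185 193 140 251 274
 269 269 263 266 265 265]
215 [434 437 440 380 214 159 155 218 394 496 747 742 750 736 358  73  62  34
  75 549 538 523 522 522] [377 380 379 266 143 639 701 709 524 208  51  34 110 250 279 277 276 281
 282 173 268 278 278 281]
220 [397 409 374 236 152 151 124 287 338 660 738 737 765 522 158  68  51  10
 377 567 564 558 559 557] [379 387 343 167 433 673 689 697 423  96  61  38 134 275 282 271 276 283
 195 197 267 272 268 267]
225 [402 406 331 179 152 149 185 399 364 701 710 700 753 416  92  64  40 133
 550 542 526 525 524 524] [381 383 287 134 638 705 690 591 296  56  41 112 163 269 279 279 228 182
 268 273 269 266 265 266]
230 [406 378 256 158 146 131 321 395 655 711 701 737 498 178  57  56  14 424
 549 531 523 521 523 523] [386 344 199 226 623 689 702 454 129  60  32 159 298 284 271 272 277 254
 190 180 246 274 270 269]
235 [411 349 189 161 220 213 306 261 693 713 701 709 367  93  69  32   5 563
 550 530 526 527 528 529] [391 312 163 342 642 693 641 351  64  54  73 136 272 281 272 272 275 275
 275 277 280 281 285 290]
[-4.50243267e-05  1.96862286e-03  0.00000000e+00]
```

View pics/cmp.png

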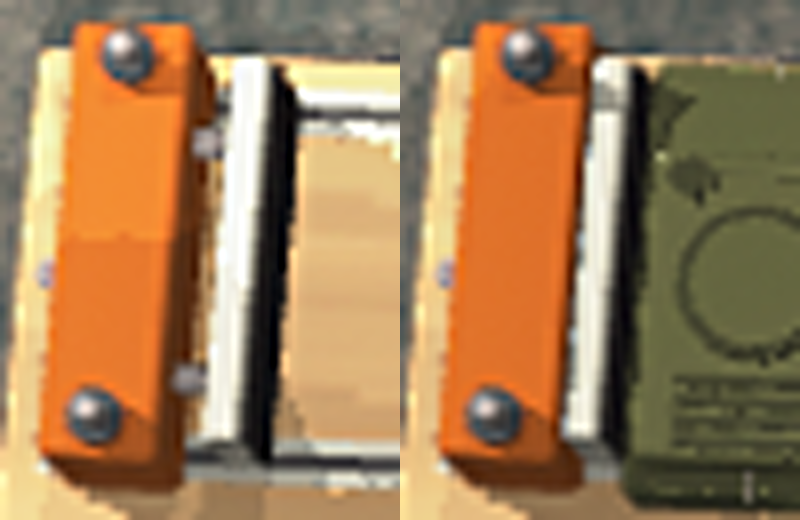

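Run:
```python
from h import *
s=cam("top","top14",(205,185,60,75),8)
```

```text
(no output)
```

View pics/top14.png

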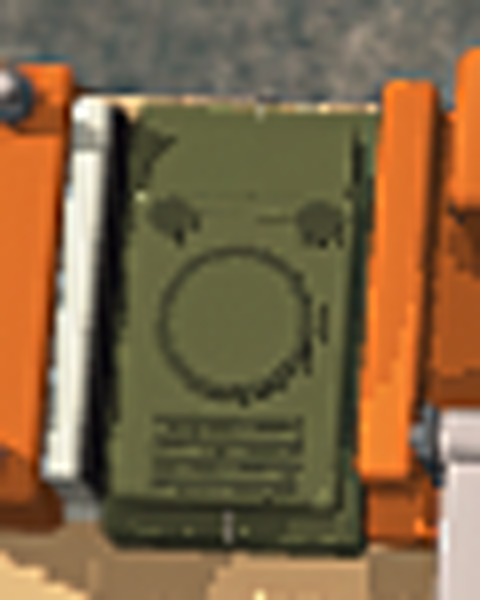

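```bash
python3 -c "
from plant import order,sensors
o=sensors.get_obs(); print(o['clock'],o['ft_force']); print(order.close_job())"
```

```text
18.8 [-0.4575683   0.29309964 -0.36254465]
the job is handed in; nothing more can be done
None
```

The hull is clamped against the pad with the latch closed. I handed the job in at 18.8 s of the 72 s allowed; handing in reports no verdict, so the checks below are my own.

**What I did:**
- **Jaw:** I gripped its fin and slid it about 122 mm, until the force on the wrist rose from about 10 N to 17 N, meaning the pad was home. I eased off before letting go, and the jaw stayed put.
- **Latch:** I pushed the knob over with closed fingers. The first press slid off to the -x side of the knob, so I lifted, moved back over it and pressed again. It met a firm stop at up to 31 N, then I withdrew.

**Last checks:**
- **Pad:** the top pictures before and after show it moved about 5 px, roughly 9.7 to 10 mm.
- **Hull:** its edges run parallel to the jaw and the board to about 0.02 rad, and it looks flat.
- **Latch:** the hook is on the rod. The finger height at the stop puts the knob at about 77 mm, against 78 mm when closed.
- **Robot:** it is clear of everything, with wrist force near zero.
- **Bystanders:** the arm kept away from the bottle and the case. They looked unmoved in the top view just before the pad came home, but I did not measure them again at the end.

**What disagreed:**
- The side camera placed things about 5 mm off from the top camera.
- The tool had tilted up to about 5° by the end of the jaw slide.
- At 17 N on the wrist, the jaw push went slightly over the suggested 15 N, still well below the 30 N crush limit.

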